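Tape the free shelf beside the steriliser and lock the tape

ROBOT

A 6-joint arm with a two-finger parallel gripper is mounted at the origin on the work surface. World frame = base frame: x ahead of the robot, y to its left, z up, the work surface at z = 0. Lengths are in mm, angles in rad, forces in N, time in s.
With the tool pointing down it reaches from about 325 to 900 mm from the base axis. Payload 6.1 kg.
Tool frame: the origin (TCP) lies at the very end of the fingers, on their centre line; the grasp point (between the pads) lies 19 mm behind it; z points along the fingers, y is the line along which they close (so a half turn about z gives the same grasp; the last joint's range is limited). The gripper opens to 85 mm and grips with 20 to 120 N. Pads are 22 mm wide; open, the fingers measure 114 mm over their backs; the gripper's body (76 mm by 85 mm) begins 54 mm behind the grasp point. The pads swing forward as they close: fully open they stand 13 mm farther back than shut.
Start: joints at [1.165, 0.22, 1.526, -0, 1.395, -0.126], TCP at [172.601, 600.687, 231.3] pointing down, gripper open.
Joint ranges: [-2.98, 2.98], [-0.91, 2.08], [0.09, 2.57], [-1.24, 4.39], [0.2, 2.65], [-2.68, 2.68]. Speed limits (rad/s): [2.57, 2.57, 3.01, 3.14, 3.14, 3.14].

INTERFACE

Orientations are given as a 3x3 rotation matrix whose columns are the frame's x, y, z axes.
In Python, from station import env gives the robot as it stands. Calls block until the motion is done:
- env.move_pose(position, orientation): joint-space move of the TCP to a pose.
- env.movel(position, speed=150, rot=None, until_force=None): straight line of the TCP; rot=None keeps the orientation; speed is the mean speed in mm/s. With until_force (N) it stops when the force on the tool has changed by that much, and returns True; else False.
- env.move_joints(angles): joint-space move.
- env.let_go() and env.grasp(strength=None): open the fingers fully, or close them until they stop; strength is the grip in N (None keeps the last).
- env.pause(seconds).
- env.inverse_kinematics(position, orientation): joint angles nearest the present ones, or None.
- env.get_image(name): name is "scene" or "top" or "wrist"; returns a dict with "frame" (384x512x3 uint8, red, green, blue), "K" (3x3 intrinsics, pixels), "rvec" (rotation vector, rad) and "tvec" (3), from world to camera coordinates, as OpenCV has them; the wrist camera has in their place "mount" (4x4, takes a point from camera to tool coordinates, whose origin is the TCP and whose axes are the flange's). Camera axes: x right, y down, z forward; pixel columns grow to the right and rows downward; lengths in mm; the calibration is good to about 2 mm. A picture is of the moment at which its call begins: read the wrist's pose just before it. There is no depth.
A pose or a line that the arm cannot do raises env.IKError and nothing moves.
- env.sign_off(): hands the job in; it is judged then, once.
Trained networks look in the newest picture that a camera, given by its name, has taken for a name from the list of things; names that differ only in an ending like _2 or _b are one class to them, and where a whole thing is asked for, a point or a joint stands for the part that bears it (a point fixed in the world has none). Each returns a list of dicts, best first, with "confidence" (0 to 1); they miss things now and then, are a little off and sometimes report something else, mostly with a low value. They report only what shows in the picture. A call takes as long as a camera call.
- env.cut_out(label, camera): "region" (384x512 bool, what is visible of it) and "point" ([column, row] in pixels, amid what is visible of it).
Readings, each from a call of its own:
- env.read_time_s(): time.
- env.read_joints(): joint angles.
- env.read_joint_vel(): joint speeds.
- env.read_effort(): joint torques, N m.
- env.read_tcp_pos(): TCP position.
- env.read_tcp_rot(): TCP orientation.
- env.read_force(): force on the tool from outside, world axes, zero at the start.
- env.read_wrist_torque(): the same for the moment, N m.
- env.read_finger_gap(): opening from 0.0 (shut) to 1.0 (fully open).
- env.read_finger_force(): force on a finger pad.
Only numpy, scipy, OpenCV 4.12 (cv2) and the standard library are available. Lean on these libraries where they do the work, as an engineer would, in place of code of your own. Each camera call takes 0.05 s, during which the arm holds its last target. There are 200 camera calls.

TASK

I want to know how much free shelf is left beside the steriliser for the organiser: take the tape measure off the cigar box, stand it on the wooden riser with its hook caught over the riser's free end, and push the case back along the riser, against the tape's spring, until its back just touches the side of the steriliser. Holding it there, press the thumb lock right down so that the tape stays out, then let go and leave it standing there, hooked, square to the riser and locked, for me to read. Do not shove the steriliser, and leave the clipper, combs, jar, spray bottle and neck brush where they are.

Things in the scene. Friction and masses are not known exactly. Their poses are not given: they have to be found in the camera images.
- tape_center (a point): Centre of the tape measure's case (half-way up): a black upright box 46 mm wide (x), 92 mm long (y), 78 mm high (z up), 0.6 kg, steel discs on its sides. The flat front with the tape's mouth is at -y, 46 mm from the centre, the flat back at +y. It starts standing on the cigar box, its hook hanging just beyond the box's edge; grip it from above across its 46 mm width.
- tape_hook (a point): Middle of the inner (case-side) face of the hook's downturned steel tab, 5 mm below the case's underside; same axes as the case. Tab 26 mm wide, 2.5 mm thick, reaching 10 mm below the underside, so the case stands only where it hangs over an edge. With the tape run in, this face is 6 mm ahead (-y) of the front. The rigid blade, 25 mm wide, runs level 3 to 6 mm above the underside.
- tape_back (a point): Middle of the flat back of the case, 30 mm above its underside; +y points straight out of the back. Same axes as the case.
- tape_blade (a joint): How far the blade is drawn out of the case (m): 0 run in, at most 0.22. A spring pulls it in with about 3.4 N at 0, rising to about 4.8 N at 0.2; unlocked and let go, it tends to drag the case back towards the hook.
- tape_lock (a joint): Thumb lock on the case's front (m): 0 up (free), 0.007 right down (locked). Its grey ledge, 26 mm wide, sticks out 14 mm from the front face, over the blade; its top is 28 mm above the case's underside when up, 21 mm when down. The flat front above it, up to 78 mm, is free for pushing. It is stiff (5 N, about 11 N at the bottom), stays where it is left, and clamps the blade over its last 2 mm.
- riser: The plain wooden shelf riser on the bench, fixed: a plank 220 mm deep (its x), 480 mm long (its y), 20 mm thick, top face 45 mm above the bench, on two low feet set back from the ends. Origin on the bench under the plank's centre. Free end at -y; the steriliser stands near the +y end and the guard combs along the +x edge. It may be turned a little about the vertical.
- riser_end (a point): Point on the top edge of the riser's free end (y = -240 mm of the riser), on the clear lane 35 mm to the -x side of the middle. Axes as the riser's: +y runs along the riser towards the steriliser. Top face 45 mm above the bench; below the 20 mm thick plank end it is open.
- steriliser: White metal tool steriliser standing loose on the riser, 3 kg: 180 mm deep (x), 190 mm wide (y), 150 mm high, door towards -x. Origin at the centre of its underside, on the riser's top; the flat side that faces the riser's free end is 95 mm from the origin on the -y side.
- cigar_box: Flat dark wooden box with lid, 222 by 142 mm (x, y) and 50 mm high, fixed. Origin under its centre. The tape measure stands at its -y edge.
- clipper: Silver battery clipper lying on the bench, 170 mm long (its y), 45 mm thick; origin below its middle. Bystander.
- jar: Round glass jar with steel twist cap, 72 mm across, 95 mm high; origin at the centre of its underside. Bystander.
- spray: White spray bottle, 64 mm across, 190 mm high; origin at the centre of its underside. Bystander.
- neck_brush: Neck brush with wooden handle and dark bristles, lying on the bench on the near side of the riser, 180 mm long; origin below its middle. Bystander.
- comb0: Grey plastic guard comb standing teeth up on the riser's rear (+x) edge, 42 mm wide, 26 mm deep, 22 mm high; one of four in a row; origin at the centre of its underside. Bystander.
- comb1: Grey plastic guard comb standing teeth up on the riser's rear (+x) edge, 42 mm wide, 26 mm deep, 26 mm high; one of four in a row; origin at the centre of its underside. Bystander.
- comb2: Grey plastic guard comb standing teeth up on the riser's rear (+x) edge, 42 mm wide, 26 mm deep, 30 mm high; one of four in a row; origin at the centre of its underside. Bystander.
- comb3: Grey plastic guard comb standing teeth up on the riser's rear (+x) edge, 42 mm wide, 26 mm deep, 34 mm high; one of four in a row; origin at the centre of its underside. Bystander.

How it is judged:
By the outcome, as a careful person would: the job done as asked, in the order asked, and still so for the second after the job is handed in, with the robot touching nothing.
It also fails if it takes over 61 s, if anything falls off the work surface, if the arm or the gripper's body presses on something with over 40 N, if the wrist force passes 120 N, or if a joint passes its speed limit or range.

## Working session

There is one attempt and no reset: what is moved stays moved. The work goes in short steps, each a Python script; the robot and the scene stay as the last script left them, time stands still between calls to the robot, and variables do not carry over. Pictures are saved under pics/ and viewed, at most 13 in all, crops included, and the job is handed in when it is done.

```bash
mkdir -p pics; cat > h.py <<'E'
from station import env
import numpy as np, cv2
def ray(im,px):
    R=cv2.Rodrigues(np.array(im["rvec"],float))[0];t=np.array(im["tvec"],float).ravel()
    d=np.linalg.inv(im["K"])@np.array([px[0],px[1],1.]);return -R.T@t,R.T@d
def onz(im,px,z):
    c,d=ray(im,px);return c+d*(z-c[2])/d[2]
def proj(im,P):
    return cv2.projectPoints(np.array(P,float).reshape(-1,1,3),np.array(im["rvec"],float),np.array(im["tvec"],float),np.array(im["K"],float),None)[0].reshape(-1,2)
def save(im,n,roi=None,s=1):
    f=im["frame"][...,::-1].copy()
    if roi: f=f[roi[1]:roi[3],roi[0]:roi[2]]
    cv2.imwrite("pics/"+n,cv2.resize(f,None,fx=s,fy=s,interpolation=cv2.INTER_CUBIC))
E
python3 - <<'E'
from h import *
import pickle
print(env.read_time_s())
ims={}
for c in("top","scene"):
    im=env.get_image(c);ims[c]=im;save(im,c+".png",s=1.5)
    print(c,ray(im,(256,192)))
    for l in("tape_center","riser","steriliser","cigar_box","comb0","neck_brush","clipper"):
        for r in env.cut_out(l,c)[:4 if l=="comb0" else 1]:
            m=np.array(r["region"]).astype(np.uint8);ims[c,l]=m
            print(l,round(r["confidence"],2),np.round(r["point"],1),m.sum(),cv2.boundingRect(m),[np.round(x,1) for x in cv2.minAreaRect(np.argwhere(m)[:,::-1].astype(np.float32))])
pickle.dump(ims,open("ims.pkl","wb"))
E
```

```text
0.0
top (array([ 508.91552133,    3.35004313, 1029.59574556]), array([ 0.07859381, -0.05380153, -0.99583241]))
tape_center 0.64 [387.  216.6] 1016 (366, 198, 42, 41) [array([387. , 217.8]), array([42. , 26.2]), np.float64(53.1)]
riser 0.59 [222.3 194.4] 7482 (89, 145, 188, 91) [array([183.3, 187.6]), array([183.2,  84.4]), np.float64(4.4)]
steriliser 0.89 [131.4 183.5] 7723 (82, 139, 100, 88) [array([131.9, 184.4]), array([96.3, 85.6]), np.float64(3.6)]
comb0 0.73 [202.6 160.3] 159 (194, 155, 16, 12) [array([201.5, 160.5]), array([11., 15.]), np.float64(90.0)]
comb0 0.61 [241.8 166. ] 156 (235, 157, 16, 12) [array([242.5, 162.3]), array([15. , 10.9]), np.float64(9.5)]
comb0 0.47 [220.8 160.6] 168 (214, 154, 16, 13) [array([221.5, 160. ]), array([12., 15.]), np.float64(90.0)]
comb0 0.43 [264.9 164.4] 170 (256, 157, 16, 13) [array([263.5, 163. ]), array([12., 15.]), np.float64(90.0)]
neck_brush 0.67 [ 90.3 274.9] 961 (80, 236, 20, 70) [array([ 89.5, 270.5]), array([69., 19.]), np.float64(90.0)]
clipper 0.86 [193.1 266.3] 1090 (162, 255, 64, 26) [array([193.5, 265.5]), array([19.8, 63.2
[... 449 characters left out ...]
.8, 81.8]), np.float64(25.6)]
cigar_box 0.84 [147.5 259.1] 4679 (96, 207, 91, 87) [array([141.5, 250. ]), array([71.8, 99.1]), np.float64(17.9)]
comb0 0.72 [284.  208.6] 259 (276, 197, 19, 18) [array([284.6, 205.4]), array([16.4, 18.2]), np.float64(82.9)]
comb0 0.69 [265.1 216.3] 209 (259, 209, 19, 16) [array([268.5, 217. ]), array([13. , 18.8]), np.float64(63.4)]
comb0 0.62 [302.2 199.1] 229 (294, 190, 17, 18) [array([302. , 198.5]), array([14.9, 18. ]), np.float64(71.6)]
comb0 0.51 [317.4 189.8] 171 (307, 183, 16, 15) [array([315.5, 190. ]), array([13.9, 14.3]), np.float64(63.4)]
clipper 0.8 [249.4 155.7] 578 (230, 142, 41, 30) [array([249.8, 156.1]), array([14.6, 45. ]), np.float64(58.0)]
```

View pics/top.png

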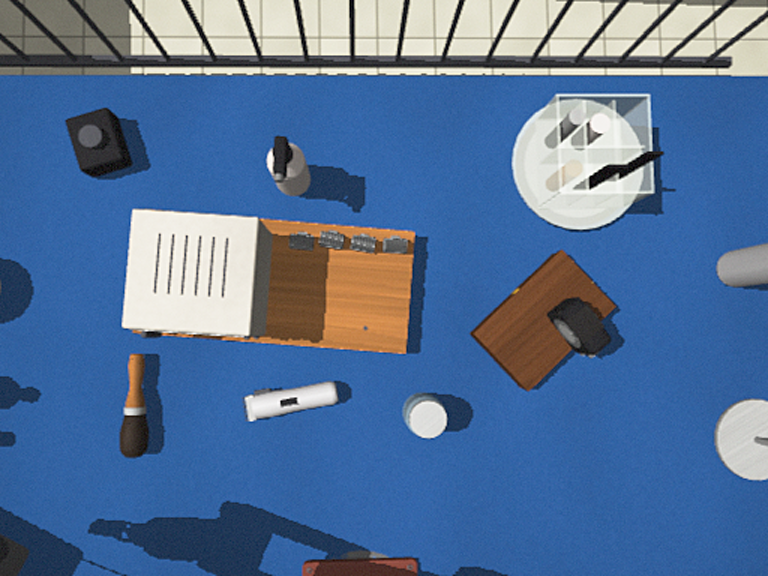

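View pics/scene.png

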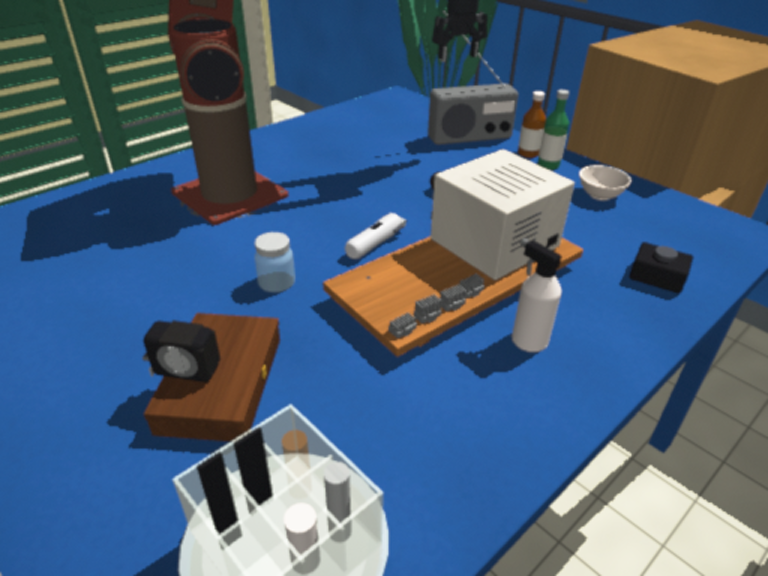

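The top view looks down with +x up and +y to the left. The riser's free end is on the right, at about (274,154)–(271,236) in raw pixels. The tape stands at the lower right edge of the cigar box (387,217), with its front facing lower right. The scene view agrees with this. Next I'll work out metric poses.

```bash
python3 - <<'E'
from h import *
import pickle
ims=pickle.load(open("ims.pkl","rb"));im=ims["top"]
print("f",im["K"][0][0])
for n,p,z in [("riser +x free",(415,231),45),("-x free",(407,354),45),("-x far",(133,330),45),("box A",(560,252),50),("B",(617,305),50),("C",(528,388),50),("D",(472,334),50)]:
    print(n,onz(im,np.array(p)/1.5,z).round(1))
for l,z in(("steriliser",195),):
    m=ims["top",l];q=cv2.approxPolyDP(cv2.convexHull(np.argwhere(m)[:,::-1].astype(np.int32)),5,True).reshape(-1,2);print(q.tolist(),[onz(im,p,z)[:2].round(0).tolist() for p in q])
m=ims["top","tape_center"];q=cv2.approxPolyDP(cv2.convexHull(np.argwhere(m)[:,::-1].astype(np.int32)),2,True).reshape(-1,2);print(q.tolist(),[onz(im,p,128)[:2].round(0).tolist() for p in q])
# wood edges refined
f=cv2.cvtColor(cv2.cvtColor(im["frame"],cv2.COLOR_RGB2BGR),cv2.COLOR_BGR2HSV)
w=((f[...,0]<22)&(f[...,1]>110)&(f[...,2]>40)).astype(np.uint8)
def line(pts): 
    vx,vy,x,y=cv2.fitLine(np.array(pts,np.float32),cv2.DIST_HUBER,0,.01,.01).ravel();return np.array([x,y]),np.array([vx,vy])
E_=[(max(c for c in range(230,300) if w[r,c])+.5,r) for r in range(170,228)]
L=[(c,max(r for r in range(200,245) if w[r,c])+.5) for c in range(190,265)]
(a,da),(b,db)=line(E_),line(L)
P=[onz(im,a+da*s,45)[:2] for s in(-30,30)];Q=[onz(im,b+db*s,45)[:2] for s in(-30,30)]
t=np.linalg.solve(np.c_[da,-db],b-a);print("corner",onz(im,a+da*t[0],45)[:2])
print("end dir",(P[1]-P[0])/np.linalg.norm(P[1]-P[0]),"side dir",(Q[1]-Q[0])/np.linalg.norm(Q[1]-Q[0]))
print(env.get_image("wrist")["mount"],env.read_tcp_rot(),env.get_image("wrist")["K"])
E
```

```text
f 370.3540154736156
riser +x free [ 688.4 -107.3   45. ]
-x free [468.9 -88.6  45. ]
-x far [518.9 389.5  45. ]
box A [ 647.  -367.6   50. ]
B [ 550.1 -467.8   50. ]
C [ 405.5 -301.6   50. ]
D [ 502.4 -204.4   50. ]
[[179, 152], [175, 224], [96, 225], [82, 217], [90, 139], [171, 144]] [[668.0, 131.0], [505.0, 141.0], [506.0, 315.0], [524.0, 345.0], [699.0, 329.0], [686.0, 149.0]]
[[407, 227], [395, 238], [387, 236], [379, 229], [366, 208], [376, 200], [386, 198], [402, 216]] [[489.0, -417.0], [462.0, -386.0], [467.0, -366.0], [485.0, -347.0], [537.0, -316.0], [556.0, -342.0], [561.0, -367.0], [516.0, -406.0]]
corner [470.92514673 -85.97544686]
end dir [ 0.9956999 -0.0926375] side dir [-0.09128786 -0.99582455]
[[-3.91156537e-04 -9.57836870e-01 -2.87312336e-01  7.27043955e+01]
 [ 9.99999922e-01 -3.58099200e-04 -1.67608154e-04  7.63853221e-02]
 [ 5.76549522e-05 -2.87312379e-01  9.57836935e-01 -1.42440810e+02]
 [ 0.00000000e+00  0.00000000e+00  0.00000000e+00  1.00000000e+00]] [[-9.61122744e-01  2.76121477e-01 -8.12080065e-06]
 [ 2.76121477e-01  9.61122744e-01  7.04897486e-06]
 [ 9.75145956e-06  4.53260258e-06 -1.00000000e+00]] [[330.28158064   0.         253.56976484]
 [  0.         330.28158064 192.10825999]
 [  0.           0.           1.        ]]
```

```bash
cat >> h.py <<'E'
def axes(yaw): 
    c,s=np.cos(yaw),np.sin(yaw);return np.array([c,s,0]),np.array([-s,c,0])
def Rt(yaw):
    ex,ey=axes(yaw);return np.c_[-ey,-ex,[0,0,-1.]]
def wrist():
    p=np.array(env.read_tcp_pos());R=np.array(env.read_tcp_rot());im=env.get_image("wrist");M=np.array(im["mount"])
    Rc=R@M[:3,:3];c=p+R@M[:3,3];im["rvec"]=cv2.Rodrigues(Rc.T)[0];im["tvec"]=-Rc.T@c;return im
def tapebox(c,yaw,z0,d=0):
    ex,ey=axes(yaw);c=np.array([c[0],c[1],z0]);return [c+ex*a*23+ey*b*46+np.array([0,0,h]) for h in(78,0) for a,b in((-1,-1),(1,-1),(1,1),(-1,1))]
E
python3 - <<'E'
from h import *
import pickle
y=np.radians(-47)
print(env.inverse_kinematics([508,-372,240],Rt(y)),env.inverse_kinematics([550,-40,80],Rt(np.radians(-5.2))))
env.move_pose([508,-372,250],Rt(y))
im=wrist();print(env.read_time_s(),env.read_joints())
q=proj(im,tapebox((508,-372),y,50)).round(0);print(q.tolist())
m=env.cut_out("tape_center","wrist");r=np.array(m[0]["region"]).astype(np.uint8);print(m[0]["confidence"],cv2.boundingRect(r))
pickle.dump((im,r),open("w1.pkl","wb"))
save(im,"w1.png",s=1.5)
E
```

```text
None NoneTraceback (most recent call last):
  File "<stdin>", line 5, in <module>
station.IKError: the arm cannot take that pose within its joint ranges
```

```bash
sed -i 's/np.c_\[-ey,-ex,/np.c_[ey,ex,/' h.py
python3 - <<'E'
from h import *
import pickle
y=np.radians(-47)
print(env.inverse_kinematics([550,-40,80],Rt(np.radians(-5.2))))
env.move_pose([508,-372,250],Rt(y))
im=wrist();print(env.read_time_s(),env.read_joints())
q=proj(im,tapebox((508,-372),y,50)).round(0);print(q.tolist())
m=env.cut_out("tape_center","wrist");r=np.array(m[0]["region"]).astype(np.uint8);print(m[0]["confidence"],cv2.boundingRect(r))
pickle.dump((im,r),open("w1.pkl","wb"))
cv2.polylines(im["frame"],[q[:4].astype(np.int32)],True,(0,255,0),1)
save(im,"w1.png",s=1.5)
E
```

```text
[-2.15619167e-01  2.07043519e-01  1.84508448e+00 -4.44089210e-16
  1.08946465e+00 -1.24862046e-01]
4.5333 [-7.56130841e-01  2.19976810e-01  1.49190190e+00  1.17141718e-04
  1.42975824e+00  6.30352306e-02]
[[227.0, 237.0], [280.0, 237.0], [283.0, 130.0], [224.0, 130.0], [233.0, 207.0], [274.0, 207.0], [276.0, 122.0], [231.0, 122.0]]
0.93 (235, 121, 65, 115)
```

View pics/w1.png

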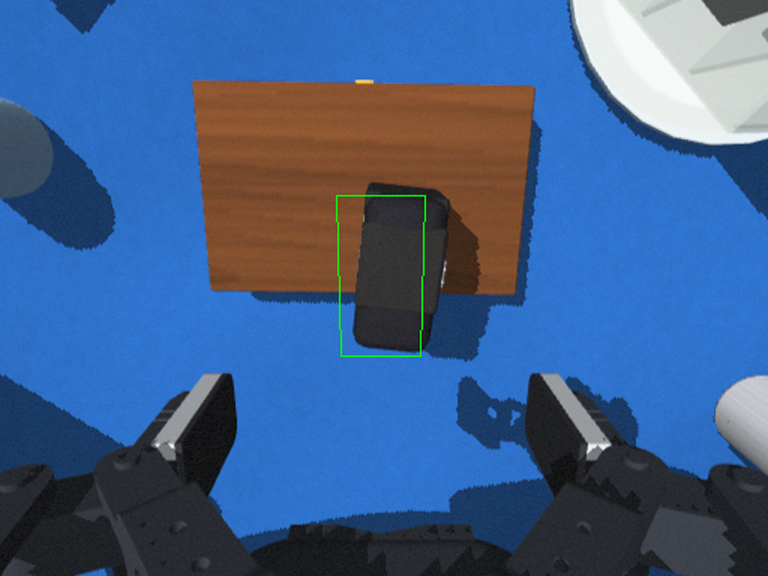

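The tape is at about (400,267) in the 1.5x view, offset right and turned a few degrees from my guess. The box edge is at row ~292. I'll fit the tape's pose to the mask.

```bash
cat >> h.py <<'E'
from scipy.optimize import minimize
def fit(im,r,c,yaw,z0):
    def cost(v):
        h=cv2.convexHull(proj(im,tapebox(v[:2],v[2],z0)).astype(np.float32));a=np.zeros((384*4,512*4),np.uint8)
        cv2.fillConvexPoly(a,(h*4+1.5).astype(np.int32),1);a=cv2.resize(a*255,(512,384),interpolation=cv2.INTER_AREA)/255.
        return np.abs(a-r).sum()
    s=None
    for _ in range(3):
        v0=[*c,yaw] if s is None else s.x
        s=minimize(cost,v0,method="Nelder-Mead",options=dict(initial_simplex=np.array([v0]*4)+np.array([[0,0,0],[6,0,0],[0,6,0],[0,0,.08]]),xatol=.02,fatol=.1))
    return s.x,s.fun
E
python3 - <<'E'
from h import *
import pickle
im,r=pickle.load(open("w1.pkl","rb"))
v,f=fit(im,r,(500,-385),np.radians(-52),50);print(v,np.degrees(v[2]),f,r.sum())
q=proj(im,tapebox(v[:2],v[2],50)).round(0);print((q*1.5).tolist())
env.move_pose([*v[:2],222],Rt(v[2]))
im=wrist();m=env.cut_out("tape_center","wrist");r=np.array(m[0]["region"]).astype(np.uint8)
v,f=fit(im,r,v[:2],v[2],50);print(v,np.degrees(v[2]),f,r.sum(),env.read_time_s())
q=proj(im,tapebox(v[:2],v[2],50)).round(0)
for k in(q[:4],q[4:]): cv2.polylines(im["frame"],[k.astype(np.int32)],True,(0,255,0),1)
save(im,"w2.png",s=1.5)
E
```

```text
[ 514.62378512 -379.39699586   -0.9297158 ] -53.268791669872435 447.5098039215686 6089
[[349.5, 351.0], [427.5, 360.0], [451.5, 201.0], [364.5, 192.0], [355.5, 307.5], [418.5, 313.5], [436.5, 187.5], [369.0, 180.0]]
[ 515.21693396 -379.36172953   -0.92678311] -53.10076055204298 595.5725490196078 7549 4.9333
```

View pics/w2.png

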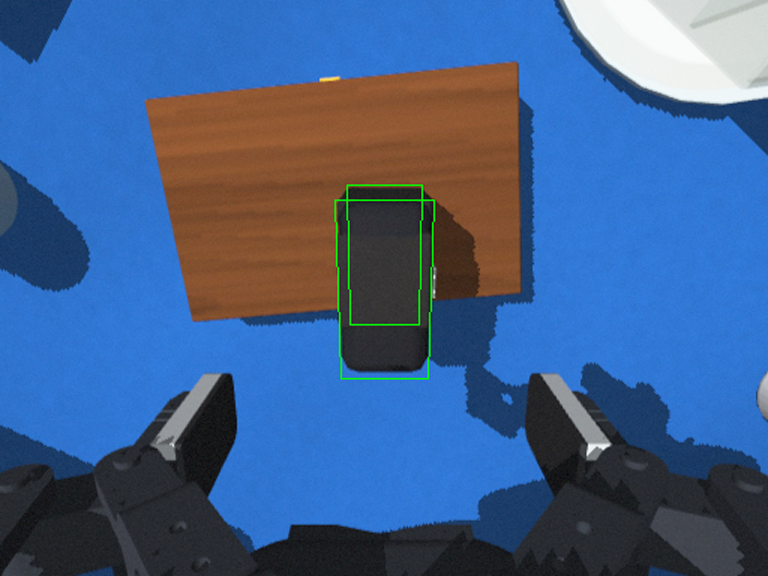

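```bash
python3 - <<'E'
from h import *
import pickle
c=np.array([515.2,-379.4]);y=-.9268
env.movel([*c,79],speed=120)
env.grasp(40);print(env.read_finger_gap(),env.read_finger_force(),env.read_force())
env.movel([*c,180],speed=150)
yr=np.radians(-5.27);ex,ey=axes(yr)
e=np.array([470.9,-86,0])+75*ex;print("end",e)
p=e+43*ey
env.move_pose([*p[:2],160],Rt(yr));env.movel([*p[:2],105],speed=100)
print(env.read_time_s(),env.read_force(),env.read_finger_gap())
im=wrist();save(im,"w3.png",s=1.5)
s=env.get_image("scene");save(s,"s3.png",(80,60,400,300),2.4)
pickle.dump((im,s),open("w3.pkl","wb"))
E
```

```text
0.5384852694111947 42.54626154899597 [-1.72072673  2.44063061  4.06568832]
end [545.58296951 -92.88869109   0.        ]
9.5083 [-0.00794435 -0.24724335 -6.36462461] 0.5342089274403499
```

View pics/s3.png

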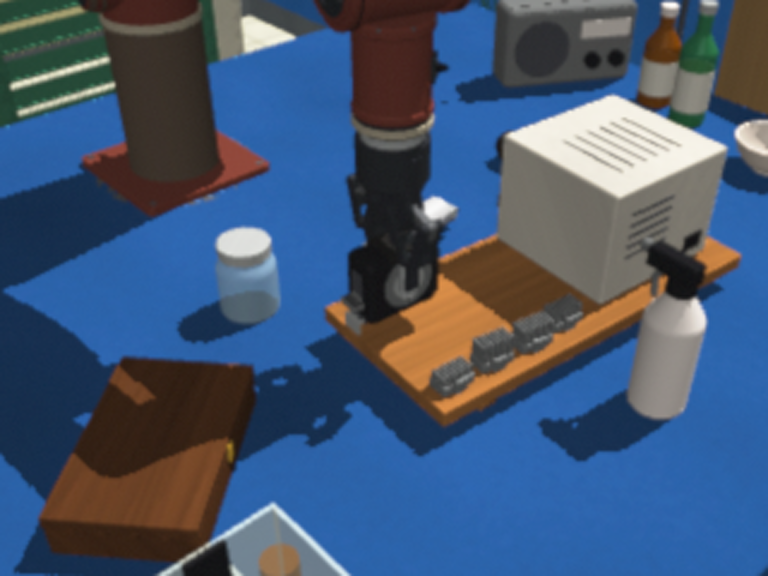

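View pics/w3.png

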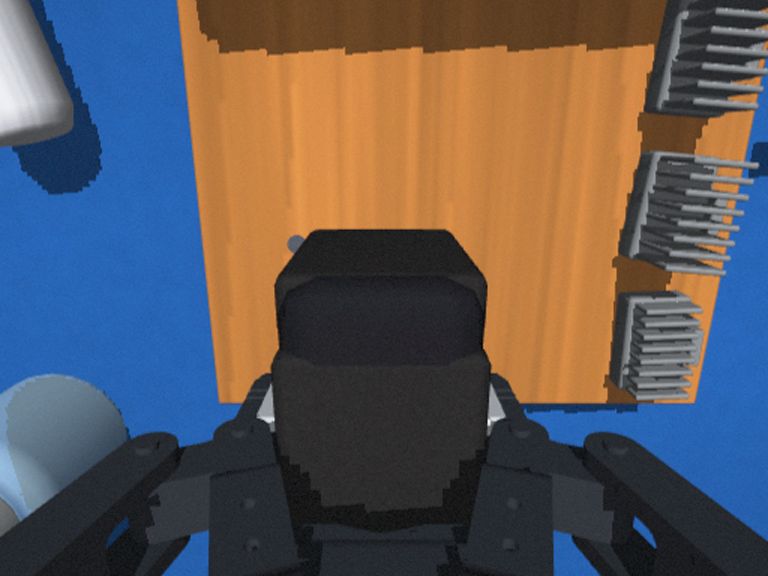

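The case is held squarely over the riser. Its lower back edge is at row ~230, the riser end edge at row ~403, and the left edge runs (180,0)–(220,403). I'll check these metrically.

```bash
python3 - <<'E'
from h import *
import pickle
im,s=pickle.load(open("w3.pkl","rb"))
A=lambda c,r,z:onz(im,(np.array([c,r])+.5)/1.5-.5,z)
yr=np.radians(-5.27);ex,ey=axes(yr);e=np.array([545.58,-92.89,45]);t=np.array(env.read_tcp_pos())
for n,q in dict(endL=(228,403),endR=(598,404),endRR=(690,403),left0=(183,40),left1=(220,400)).items():
    P=A(*q,45);print(n,P.round(1),"riser-rel",((P-e)@ex).round(1),((P-e)@ey).round(1))
for n,q in dict(bl=(315,230),br=(447,230)).items():
    P=A(*q,76);print(n,P.round(1),"tcp-rel",((P-t)@ex).round(1),((P-t)@ey).round(1))
for n,q in dict(tl=(285,282),tr=(480,282)).items():
    P=A(*q,154);print(n,"tcp-rel",((P-t)@ex).round(1),((P-t)@ey).round(1))
# steriliser near bottom edge from scene & top
for px in [(500,232),(600,303)]:
    P=onz(s,(80+px[0]/2.4,60+px[1]/2.4),45);print("ster",((P-e)@ex).round(1),((P-e)@ey).round(1))
E
```

```text
endL [476.7 -86.4  45. ] riser-rel -69.2 0.1
endR [ 645.9 -102.6   45. ] riser-rel 100.8 -0.5
endRR [ 688. -106.   45.] riser-rel 143.0 -0.0
left0 [487.4  64.6  45. ] riser-rel -72.4 151.4
left1 [473.3 -84.5  45. ] riser-rel -72.7 1.7
bl [531.6  -5.5  76. ] tcp-rel -22.9 42.9
br [577.5  -9.8  76. ] tcp-rel 23.3 42.9
tl tcp-rel -18.7 46.4
tr tcp-rel 19.6 46.4
ster -72.7 264.3
ster 110.7 256.9
```

```bash
python3 - <<'E'
from h import *
yr=np.radians(-5.27);ex,ey=axes(yr)
t=np.array(env.read_tcp_pos());env.movel([t[0],t[1],79],speed=100)
print(env.movel([t[0],t[1],70],speed=15,until_force=3),env.read_tcp_pos(),env.read_force())
t=np.array(env.read_tcp_pos())
print(env.movel(t+22*ey,speed=20,until_force=3))
t2=np.array(env.read_tcp_pos());print("moved",(t2-t)@ey,t2,env.read_force())
env.let_go();env.pause(.2)
t2[2]+=50;env.movel([*t2[:2],150],speed=200)
im=wrist();save(im,"w4.png",s=1.5)
m=env.cut_out("tape_center","wrist");r=np.array(m[0]["region"]).astype(np.uint8)
v,f=fit(im,r,t2[:2],yr,45);e=np.array([545.58,-92.89]);d=v[:2]-e
print(v,np.degrees(v[2]),f,r.sum(),"rel",d@ex[:2],d@ey[:2],env.read_time_s())
s=env.get_image("scene");save(s,"s4.png",(180,130,320,230),5)
E
```

```text
True [550.92911047 -50.48425256  74.51151382] [-0.68679524 -0.66180587  5.11110107]
True
moved -0.04182427014135966 [550.90622044 -50.52414302  74.50145282] [ 0.18097311 -0.41317132  5.89028229]
[ 5.51440197e+02 -5.17251651e+01 -8.85988390e-02] -5.076339545212621 1148.5686274509803 13227 rel 2.0544675625730706 41.52908260368411 12.0083
```

View pics/s4.png

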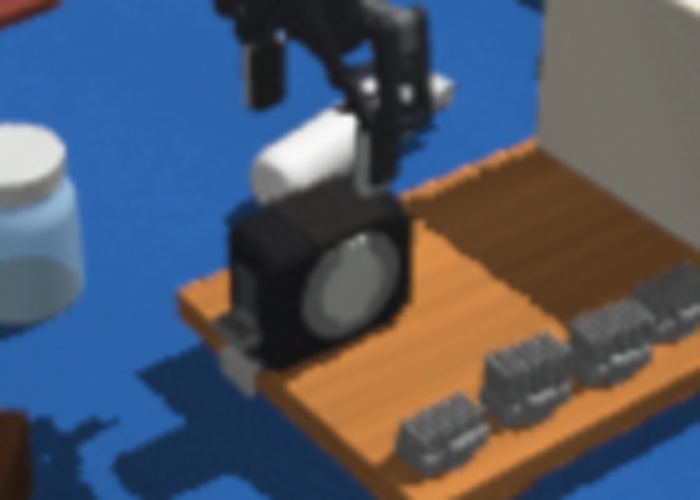

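The tape stands upright on the riser with its hook over the free end; ledge at (240,330) and hook at (240,370). Next I'll push the front with shut fingers just above the ledge.

```bash
cat >> h.py <<'E'
YR=np.radians(-5.27);EX,EY=axes(YR);E0=np.array([545.58,-92.89,45.])
def P(y,z,x=1.5): return E0+x*EX+y*EY+np.array([0,0,z])
def rel():
    d=np.array(env.read_tcp_pos())-E0;return np.round([d@EX,d@EY,d[2]],2)
def fr():
    f=np.array(env.read_force());return np.round([f@EX,f@EY,f[2]],2)
E
python3 - <<'E'
from h import *
env.movel(P(-30,105),speed=200);env.grasp(20)
env.movel(P(-30,31),speed=100);env.pause(.2);print(rel(),fr())
for y,s in((-16,60),(0,40),(40,60),(90,60),(135,60)):
    print(env.movel(P(y,31),speed=s,until_force=14),rel(),fr())
print(env.read_time_s())
im=wrist();save(im,"w5.png",s=1.5)
s=env.get_image("scene");save(s,"s5.png",(180,90,340,230),5)
E
```

```text
[  2.14 -30.16  31.88] [0.21 0.61 0.32]
False [  1.44 -15.52  30.98] [-1.09  0.88  0.18]
False [ 2.45 -1.99 32.19] [-1.95 -8.33  3.93]
False [ 2.77 37.92 32.27] [ 0.62 -9.68  3.82]
False [ 2.47 88.16 31.86] [ 1.47 -9.37  3.37]
False [  2.26 133.33  31.63] [ 1.15 -7.62  2.02]
18.0667
```

View pics/s5.png

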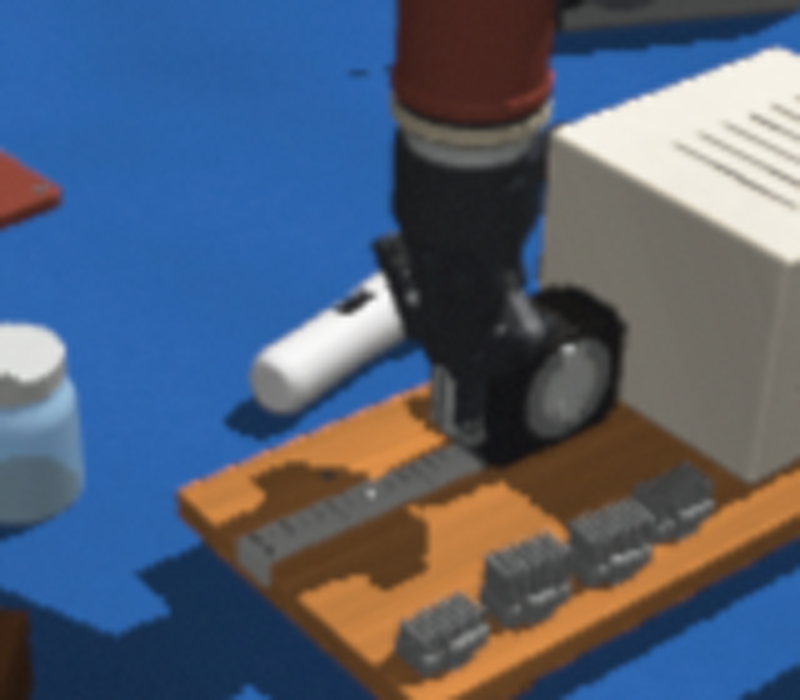

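View pics/w5.png

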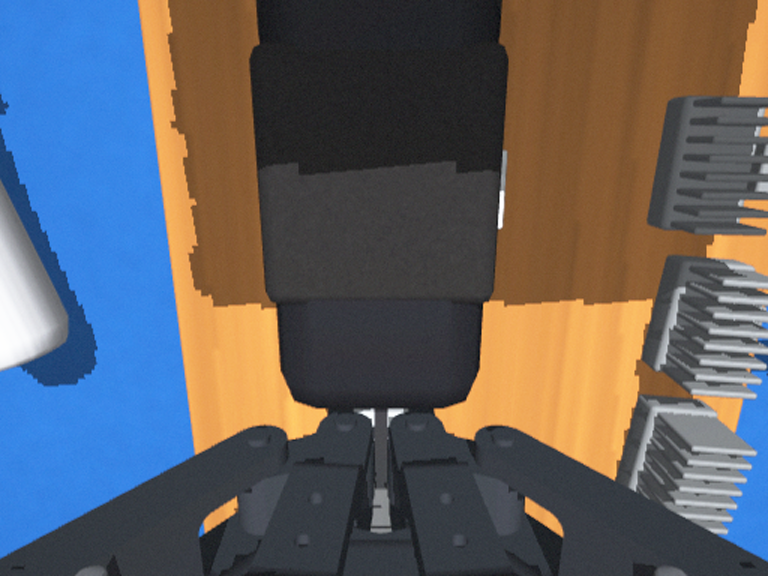

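```bash
cat > push.py <<'E'
from h import *
y=135.;env.pause(.2);log=[]
while y<175:
    y+=1.;env.movel(P(y,31),speed=20);env.pause(.12)
    r,f=rel(),fr();log.append((y,r[1],f[1]));print(y,r,f)
    if len(log)>3 and (f[1]<np.median([l[2] for l in log[:-1]][-8:])-2.5 or r[1]-log[-3][1]<.8): break
env.pause(.2);print(rel(),fr(),env.read_time_s())
E
python3 push.py
```

```text
136.0 [  2.26 133.86  31.63] [ 0.34 -9.87  2.66]
137.0 [  2.31 134.65  31.66] [  0.72 -10.66   2.42]
138.0 [  2.33 135.62  31.68] [ -0.81 -11.79   2.63]
139.0 [  2.3  136.6   31.66] [ -0.09 -10.93   2.52]
140.0 [  2.28 137.58  31.62] [  0.24 -10.76   3.98]
141.0 [  2.28 138.58  31.62] [  0.25 -11.04   3.37]
142.0 [  2.31 139.61  31.65] [  0.86 -10.62   2.85]
143.0 [  2.3  140.6   31.64] [ -0.13 -10.56   2.65]
144.0 [  2.28 141.59  31.61] [  0.12 -10.92   3.53]
145.0 [  2.28 142.58  31.61] [  0.66 -11.37   2.62]
146.0 [  2.31 142.69  31.63] [  1.06 -14.41   2.54]
[  2.29 142.68  31.62] [  0.41 -14.68   2.64] 22.6
```

```bash
python3 - <<'E'
from h import *
import pickle
s=env.get_image("scene");save(s,"s6.png",(240,80,360,200),5)
w=wrist();pickle.dump((s,w),open("w6.pkl","wb"))
a=pickle.load(open("w3.pkl","rb"))[1]
m=np.array(env.cut_out("steriliser","scene")[0]["region"]) if env.get_image("scene") else 0
d=cv2.absdiff(a["frame"],s["frame"]).max(2);print("changed px on steriliser right part",(d[100:190,340:385]>40).sum())
# predicted pixel (crop x5) of case back bottom if front = tcp+11
for b in(11+92,14.5+92):
  for x in(24.5,-21.5):
    print(b,[((q-[240,80])*5).round(0).tolist() for q in proj(s,[P(142.7+b,0,x),P(142.7+b,70,x)])])
E
```

```text
changed px on steriliser right part 0
103 [[329.0, 467.0], [340.0, 364.0]]
103 [[275.0, 431.0], [285.0, 330.0]]
106.5 [[333.0, 465.0], [345.0, 362.0]]
106.5 [[280.0, 429.0], [289.0, 328.0]]
```

View pics/s6.png

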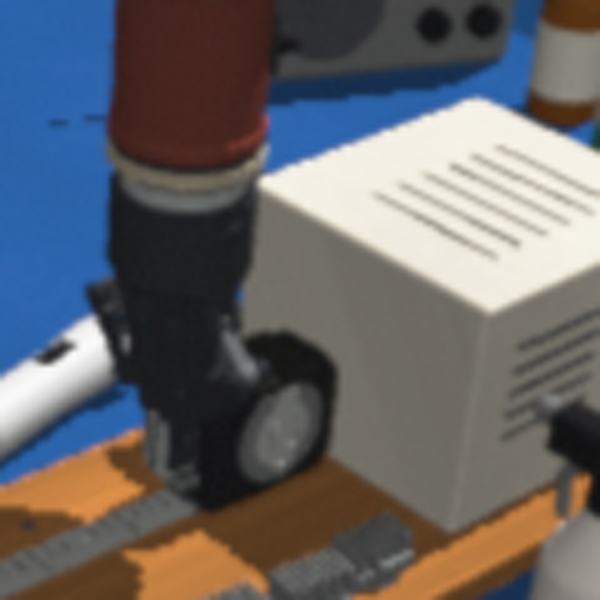

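```bash
python3 - <<'E'
from h import *
import pickle
ims=pickle.load(open("ims.pkl","rb"));im=ims["top"]
g=cv2.cvtColor(im["frame"],cv2.COLOR_RGB2GRAY).astype(float)
for r in(160,180,200,215): print(r,g[r,160:190].astype(int).tolist())
for px,z in[((258,217),195),((252,337),195),((269,219),45),((264,331),45)]:
    d=onz(im,(np.array(px)+.5)/1.5-.5,z)-E0;print(px,(d@EX).round(1),(d@EY).round(1))
s,w=pickle.load(open("w6.pkl","rb"))
# scene: steriliser top near corners in s6 crop
for px,z in[((488,315),195),((262,183),195),((455,530),45)]:
    d=onz(s,np.array(px)/5+[240,80]-.4,z)-E0;print("scene",px,(d@EX).round(1),(d@EY).round(1))
E
```

```text
160 [232, 233, 232, 231, 231, 230, 229, 230, 231, 235, 201, 110, 62, 77, 78, 78, 76, 80, 75, 77, 83, 76, 78, 74, 78, 74, 71, 79, 78, 76]
180 [234, 233, 232, 231, 232, 231, 230, 237, 229, 150, 78, 71, 79, 79, 80, 80, 80, 74, 80, 78, 80, 75, 75, 76, 73, 75, 80, 71, 69, 74]
200 [235, 237, 236, 235, 236, 238, 239, 206, 109, 72, 78, 81, 75, 78, 79, 82, 81, 79, 81, 85, 82, 81, 78, 82, 79, 78, 77, 73, 77, 78]
215 [238, 238, 239, 237, 240, 239, 188, 100, 76, 78, 76, 79, 82, 76, 84, 76, 80, 76, 88, 86, 83, 79, 84, 86, 77, 81, 78, 77, 83, 79]
(258, 217) 116.8 251.6
(252, 337) -63.7 244.6
(269, 219) 143.9 260.5
(264, 331) -54.9 252.0
scene (488, 315) 121.3 243.7
scene (262, 183) -53.9 248.1
scene (455, 530) 109.6 260.5
```

The steriliser's top edge puts its near side at about 247 mm from the riser end in both cameras. My contact at 245.7 mm agrees with that, so the case back is touching. Next I press the lock.

```bash
cat > press.py <<'E'
from h import *
z=31.
while z>10:
    z-=1.;env.movel(P(146,z),speed=20);env.pause(.1)
    r,f=rel(),fr();print(z,r,f)
    if f[2]>24: break
env.pause(.3);print(rel(),fr(),env.read_time_s())
E
python3 press.py
```

```text
30.0 [  2.62 142.67  30.87] [  0.81 -14.75   3.77]
29.0 [  2.82 142.67  30.  ] [  1.73 -14.99   3.79]
28.0 [  2.96 142.65  29.07] [  1.78 -14.77   3.03]
27.0 [  3.13 142.61  28.47] [ -0.03 -15.11   6.24]
26.0 [  3.14 142.61  27.68] [ -0.96 -14.77   7.29]
25.0 [  3.2  142.59  26.85] [ -0.54 -15.74   8.62]
24.0 [  3.16 142.57  25.84] [ -0.87 -14.38   9.6 ]
23.0 [  3.15 142.55  24.83] [ -0.27 -16.52   8.37]
22.0 [  3.12 142.57  23.82] [ -0.91 -15.2    8.75]
21.0 [  3.15 142.53  22.84] [ -1.4  -15.24   9.58]
20.0 [  3.24 142.57  22.03] [ -1.35 -15.58   9.98]
19.0 [  3.41 142.51  21.36] [ -2.23 -17.28  12.36]
18.0 [  3.52 142.4   20.6 ] [ -1.61 -16.62  12.97]
17.0 [  3.69 142.23  19.93] [ -3.89 -16.94  15.13]
16.0 [  3.97 142.22  19.71] [ -4.66 -17.62  20.27]
15.0 [  4.14 142.15  19.46] [ -6.29 -16.67  25.1 ]
[  4.16 142.2   19.46] [ -7.01 -17.89  24.76] 28.7
```

```bash
python3 - <<'E'
from h import *
for y,z in((145,16.5),(143.5,18),(142,19),(141,20),(140,21.5),(137,24),(132,32)):
    env.movel(P(y,z,1.5),speed=15);env.pause(.1);print(rel(),fr())
env.movel(P(125,110,1.5),speed=120)
env.movel(P(40,190,-20),speed=200)
im=wrist();m=env.cut_out("tape_center","wrist");print([(round(a["confidence"],2),np.array(a["region"]).sum()) for a in m])
j=env.read_joints();env.move_joints([j[0]-.9,*j[1:]])
s=env.get_image("top");print(env.read_time_s())
import pickle;pickle.dump((im,s),open("w7.pkl","wb"))
a=cv2.resize(s["frame"][130:250,80:290],None,fx=3.6,fy=3.6,interpolation=cv2.INTER_CUBIC)
r=np.array(env.cut_out("tape_center","top")[0]["region"]).astype(np.uint8)
v,f=fit(s,r,P(153.7+46,0)[:2],YR,45);d=v[:2]-E0[:2];print("case",d@EX[:2],d@EY[:2],np.degrees(v[2]),f,r.sum())
for n in("steriliser",):
    for im2 in(pickle.load(open("ims.pkl","rb"))["top",n],np.array(env.cut_out(n,"top")[0]["region"]).astype(np.uint8)): print(n,cv2.boundingRect(im2),np.argwhere(im2).mean(0).round(2))
sc=env.get_image("scene");b=cv2.resize(sc["frame"][90:190,200:350],None,fx=756/150,fy=756/150,interpolation=cv2.INTER_CUBIC)[150:300+0] 
b=cv2.resize(sc["frame"][130:200,210:340],None,fx=756/130,fy=756/130*.4,interpolation=cv2.INTER_CUBIC)
cv2.imwrite("pics/final.png",np.vstack([a,b])[...,::-1]);print(a.shape,b.shape)
E
```

```text
[  3.7  142.27  20.12] [ -6.02 -14.27  19.1 ]
[  3.37 142.33  20.48] [-2.14 -6.9  12.61]
[  3.15 142.04  20.69] [ 1.03 -1.94  7.98]
[  2.46 141.13  20.85] [ 0.83 -0.06  5.09]
[  1.02 139.95  21.12] [ 0.26 -0.25  1.46]
[  1.42 136.98  23.93] [-0.56 -0.24 -0.17]
[  1.39 132.04  31.88] [-0.42  0.01 -0.28]
[(0.62, np.int64(6983))]
35.3083
case -0.2992176193483424 198.94213177641228 -6.2074540857017935 635.8352941176471 1370
steriliser (82, 139, 100, 88) [182.88 131.65]
steriliser (82, 140, 100, 86) [182.63 130.96]
(432, 756, 3) (163, 756, 3)
```

View pics/final.png

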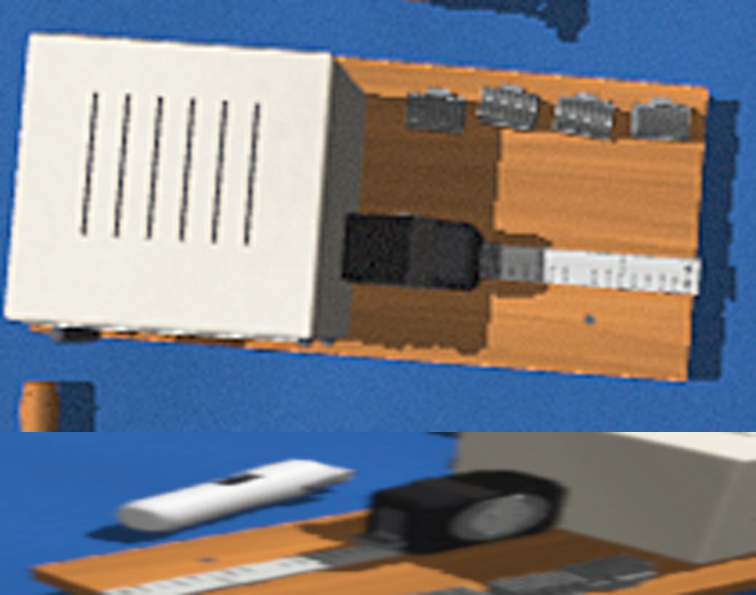

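```bash
python3 - <<'E'
from h import *
import pickle
w,s=pickle.load(open("w7.pkl","rb"));a=pickle.load(open("ims.pkl","rb"))["top"]
def sub(fr,rng,c0,c1):
    g=cv2.cvtColor(fr,cv2.COLOR_RGB2GRAY).astype(float);return g
g=sub(s["frame"],0,0,0);sat=cv2.cvtColor(s["frame"],cv2.COLOR_RGB2HSV)[...,1].astype(float)
up,lo=[],[]
for c in range(236,272):
    col=255-sat[190:216,c];t=(col.max()+np.median(col[:5]))/2;k=np.where(col>t)[0]
    i,j=k[0],k[-1];up.append((c,190+i-(col[i]-t)/(col[i]-col[i-1])));lo.append((c,190+j+(col[j]-t)/(col[j]-col[j+1])))
for L in(up,lo):
    vx,vy,x,y=cv2.fitLine(np.array(L,np.float32),cv2.DIST_HUBER,0,.01,.01).ravel()
    p,q=[onz(s,(x+vx*k,y+vy*k),50) for k in(-15,15)];d=p-q;d*=np.sign(d@EY);print("blade yaw",np.degrees(np.arctan2(-d[0],d[1])),(p-E0)@EX)
# steriliser left/slot image shift
f=lambda i:np.float32(cv2.cvtColor(i["frame"],cv2.COLOR_RGB2GRAY)[145:215,95:165])
print("ster shift px",cv2.phaseCorrelate(f(a),f(s)))
r=cv2.cvtColor(s["frame"],cv2.COLOR_RGB2GRAY)[200:206,266:282];print(r.tolist())
E
```

```text
blade yaw -5.217476325474087 14.529171540702958
blade yaw -5.376366226702366 -11.295409186968703
ster shift px ((-0.011019667022885926, -0.006867781722881716), 0.9925324302396656)
[[136, 134, 135, 134, 135, 139, 125, 78, 35, 50, 55, 56, 56, 54, 51, 50], [167, 168, 159, 153, 149, 154, 135, 97, 70, 41, 54, 54, 52, 48, 55, 50], [229, 229, 216, 201, 207, 201, 187, 176, 126, 41, 51, 54, 51, 52, 50, 49], [223, 224, 225, 226, 218, 194, 213, 232, 153, 33, 52, 60, 53, 47, 50, 48], [220, 221, 224, 214, 142, 106, 203, 220, 139, 38, 44, 52, 51, 53, 43, 50], [216, 217, 217, 222, 186, 141, 208, 203, 107, 35, 44, 57, 58, 57, 56, 54]]
```

```bash
python3 -c "
from h import *
print(env.sign_off())"
```

```text
the job is handed in; nothing more can be done
None
```

The job is handed in: the tape stands on the riser, hooked, square and with its lock pressed right down, and its back rests against the steriliser, which has not shifted; I estimate about 246 mm of free shelf along the riser, so read the tape for the exact figure.

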